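# Set the length stop on a portioning board

### The job

Set up the portioning board: lay the loose straightedge flat on the board, on the robot's side of the low wooden fence, with a long edge flush against the fence and within the fence's length, and let go of it. Then push the lock button of the telescoping length stop all the way down (it stays down), pull the stop out by its handle until its pointer lines up with the rider clip on the scale, and finish while still holding it there: it springs back if let go. Leave the rider clip, the straightedge once laid, and everything else on the counter where they are.

Things in the scene. Friction and masses are not known exactly. Their poses are not given: they have to be found in the camera images.
- board: Wooden portioning board fixed to the counter, 240 mm (its x) by 400 mm (its y), 20 mm thick, turned up to 0.22 rad; origin at the centre of its underside, x away from the robot, y to the left, z up. It carries the fence, the telescoping stop and the scale (all offsets below are in this frame).
- fence_face (a point): Middle of the fence's face that looks towards the robot, at the level of the board's top; axes as the board's. At board (-10, 0, 20) mm. The fence is a dark wooden strip 320 mm long (y), 14 mm wide, 10 mm tall above the board's top; the free part of the board in front of it is 110 mm deep. Straightedge flush: its middle 27.5 mm to -x of this point.
- rule: Loose straightedge, about 0.3 kg: steel plate 55 mm wide (its x), 200 mm long (its y), 6 mm thick, with a black upright grip rib in its middle, 14 mm thick (x), 50 mm long (y), its top 46 mm above the underside. Origin at the centre of the underside; the same either way round. It starts flat on the counter at the right of the board, its long side roughly along world x.
- lock_button (a joint): How far the lock button is pressed, m: 0 up (locked), 0.010 fully down. The stop is released beyond about 0.007. No spring: it moves against about 3 N of friction and stays where it is left.
- lock_top (a point): Centre of the lock button's flat top: round dark steel button, 24 mm across, on the steel housing (outer tube, 34 mm wide, 140 mm long, top at 52 mm above the counter) of the stop. At board (55, 95, 66) mm when up, 56 mm high when down; it is pressed straight down.
- gauge_arm (a joint): How far the telescoping stop is pulled out, m: 0 fully in (start), 0.13 fully out. It slides in a straight line along the board's -y. Locked until the button is down; a return spring pulls it in with 4 to 5 N.
- handle (a point): Black upright block at the outer end of the telescoping stop, the part to hold: 30 mm (x) by 20 mm (y), 62 mm tall; this point is the centre of its underside, axes as the board's. At board (55, -5, 26) mm when the stop is in, so its top is 88 mm above the counter; 50 mm free to the housing. The thin arm behind it (16 mm wide) has its top at 42 mm.
- pointer (a point): Tip of the thin steel pointer on the handle's far side, 46 mm to the handle's +x, 32 mm above the counter; moves with the handle. It stands over the edge of the scale.
- marker (a point): Middle line of the small black rider clip (10 mm along y, 14 mm deep, 20 mm tall) on the far edge of the aluminium scale strip (tick each 10 mm, longer each 50 mm): the point on its robot-side face, 32 mm above the counter, axes as the board's. Lined up: pointer and this point have the same board y; needs 55 to 110 mm of pull. The rider slides if pushed: leave it.
- shaker_white: White ceramic shaker, 42 mm wide, 78 mm tall, standing on the board's near left corner; origin at the centre of its foot. Bystander.
- shaker_steel: Steel shaker, 42 mm wide, 78 mm tall, standing on the board's far left corner; origin at the centre of its foot. Bystander.
- ramekin: Small white ramekin, 44 mm wide, 36 mm tall, standing on the board's near right corner; origin at the centre of its foot. Bystander.
- bowl_left: Steel bowl, 130 mm across, 55 mm tall, left of the board; origin at the centre of its foot. Bystander.
- mug: White mug, 76 mm across, 90 mm tall, beyond the straightedge on the right; origin at the centre of its foot. Bystander.
- jar: Amber glass jar, 68 mm across, 100 mm tall, far left; origin at the centre of its foot. Bystander.
Not all that is in view belongs to the job. Of the things like the rule, leave any that is pink or purple; of the rest the larger one is meant.

How it is judged:
By the outcome, as a careful person would: the job done as asked, in the order asked, and still so for the second after the job is handed in, while the arm keeps its last pose, push and grip.
It also fails if it takes over 54 s, if anything falls off the work surface, if the arm or the gripper's body presses on something with over 40 N, if the wrist force passes 120 N, or if a joint passes its speed limit or range.

### The arm

A 7-joint arm with a two-finger parallel gripper is mounted at the origin on the work surface. World frame = base frame: x ahead of the robot, y to its left, z up, the work surface at z = 0. Lengths are in m, angles in rad, forces in N, time in s.
With the tool pointing down it reaches from about 0.425 to 0.95 m from the base axis. Payload 4.7 kg.
Tool frame: the origin (TCP) lies on the centre line of the jaws, within the pads' length; the fingertips stand robot.nose_length ahead of it and the grasp point (between the pads) lies 8 mm behind it (robot.nose_length is the distance from the TCP to the fingertips, in m); z points along the fingers, x is the direction in which the jaws open and shut, and the axes are right-handed (so a half turn about z gives the same grasp; the last joint's range is limited). The gripper opens to 85 mm and grips with 20 to 120 N. Pads are 22 mm wide; open, the fingers measure 114 mm over their backs; the gripper's body (76 mm by 85 mm) begins 54 mm behind the grasp point. The pads swing forward as they close: fully open they stand 13 mm farther back than shut.
Start: joints at [1.077, 0.469, -0.049, 1.532, 0.024, 1.141, -0.082], TCP at [0.303, -0.603, 0.242] pointing down, gripper open.
Joint ranges: [-2.59, 2.59], [-0.33, 1.99], [-1.39, 1.29], [0.1, 2.45], [-1.04, 4.18], [0.21, 1.99], [-2.66, 2.66]. Speed limits (rad/s): [2.57, 2.57, 3.14, 3.14, 3.14, 3.14, 3.14].

### API

Orientations are given as [roll, pitch, yaw] about the fixed x, y, z axes, in that order (R = Rz(yaw) Ry(pitch) Rx(roll)).
In Python, from plant import robot gives the robot as it stands. Calls block until the motion is done:
- robot.goto(position, orientation): joint-space move of the TCP to a pose.
- robot.move_straight(position, vel=0.15, attitude=None, contact_N=None): straight line of the TCP; attitude=None keeps the orientation; vel is the mean speed in m/s. With contact_N (N) it stops when the force on the tool has changed by that much, and returns True; else False.
- robot.move_joints(angles): joint-space move.
- robot.grip(opening, strength=None): opening from 0.0 (shut) to 1.0 (fully open); strength is the grip in N (None keeps the last); returns when the fingers have stopped.
- robot.sleep(seconds).
- robot.inverse_kinematics(position, orientation): joint angles nearest the present ones, or None.
- robot.sense(): the state.
- robot.grab_frame(name): name is "side" or "top"; returns a dict with "image" (420x560x3 uint8, red, green, blue), "range_z" (420x560 float32, m along the optical axis (not along the pixel's ray), 0 where there is no reading), "fx", "fy", "cx", "cy" (pixels), "R" (3x3) and "t" (3): a world point X has camera coordinates R X + t. Camera axes: x right, y down, z forward; pixel columns grow to the right and rows downward; lengths in m; the calibration is good to about 2 mm. A picture is of the moment at which its call begins.
A pose or a line that the arm cannot do raises robot.IKError and nothing moves.
- robot.close_job(): hands the job in, once; it reports no verdict.
The state is a dict: "t": time; "joint_pos": joint angles; "joint_velocities": joint speeds; "effort": joint torques, N m; "tcp_pos": TCP position; "tcp_rot": TCP orientation; "wrist_force": force on the tool from outside, world axes, zero at the start; "torque": the same for the moment, N m; "opening": opening from 0.0 (shut) to 1.0 (fully open).
Only numpy, scipy, OpenCV 4.12 (cv2) and the standard library are available. Lean on these libraries where they do the work, as an engineer would, in place of code of your own. Each camera call takes 0.05 s, during which the arm holds its last target. There are 200 camera calls.

## Working session

There is one attempt and no reset: what is moved stays moved. The work goes in short steps, each a Python script; the robot and the scene stay as the last script left them, time stands still between calls to the robot, and variables do not carry over. Pictures are saved under pics/ and viewed, about 8 in all and at most 12, crops included, and the job is handed in when it is done.

```bash
ls; mkdir -p pics; python3 - <<'E'
from plant import robot
import cv2,numpy as np
for n in("top","side"):
    f=robot.grab_frame(n); np.savez(f"{n}0.npz",**f); cv2.imwrite(f"pics/{n}0.png",f["image"][:,:,::-1])
    print(n,f["fx"],f["cx"],f["cy"],f["R"].round(3).tolist(),f["t"].round(3),(-f["R"].T@f["t"]).round(3))
s=robot.sense();print(s,robot.nose_length)
E
```

```text
pics
top 461.35436630414114 282.439790173154 205.00643389164216 [[0.021, -1.0, 0.002], [-0.994, -0.021, -0.112], [0.112, -0.0, -0.994]] [-0.012  0.45   1.612] [ 0.268 -0.003  1.652]
side 408.7064536344356 278.8806230087503 209.60769450652867 [[-0.752, -0.659, -0.003], [-0.475, 0.546, -0.69], [0.457, -0.518, -0.724]] [0.342 0.253 0.996] [-0.078  0.603  0.896]
{'t': 0.1, 'joint_pos': array([ 1.07708706,  0.46940721, -0.04858375,  1.53356678,  0.02409928,
        1.14100182, -0.08227768]), 'joint_velocities': array([ 5.30072513e-04,  2.46140887e-04,  8.85616988e-05, -4.35125982e-03,
        1.33926167e-03, -9.63578889e-04, -6.51422386e-04]), 'effort': array([ 4.32659490e-04, -5.11515892e+01, -4.69819678e-02, -2.38391358e+01,
        1.07724316e-02,  4.32198736e-03, -2.75109437e-05]), 'tcp_pos': array([ 0.30235243, -0.60293469,  0.24133827]), 'tcp_rot': array([ 3.14152610e+00,  1.79644405e-03, -1.10594626e+00]), 'wrist_force': array([-0.24251908, -0.68749595,  0.17486996]), 'torque': array([ 0.00438071, -0.0130698 , -0.01623232]), 'opening': 1.0026164502257129} 0.011
```

View pics/top0.png

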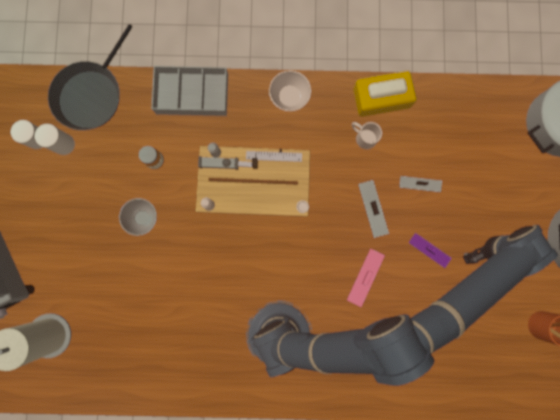

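View pics/side0.png

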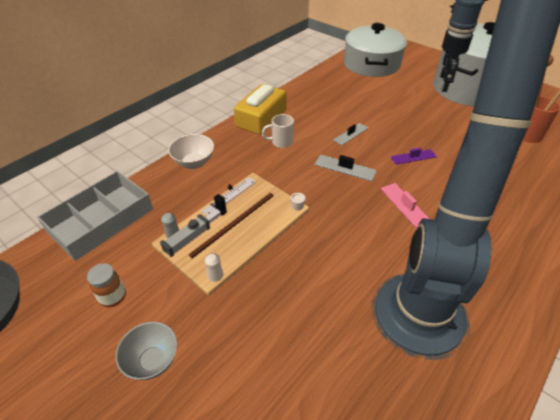

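The top view shows the target rule at about (373,208) and the smaller grey decoy at (421,184). The board spans (196..310, 147..215), the fence is at row 181, the handle at (254,163) and the rider at about (281,151). Next I'll measure them.

```bash
cat > h.py <<'E'
import numpy as np,cv2
def ray(f,uv,z):
    uv=np.atleast_2d(np.asarray(uv,float))
    d=np.c_[(uv[:,0]-f["cx"])/f["fx"],(uv[:,1]-f["cy"])/f["fy"],np.ones(len(uv))]@f["R"]
    c=-f["R"].T@f["t"]; return c+d*((z-c[2])/d[:,2])[:,None]
def proj(f,X):
    q=np.atleast_2d(X)@f["R"].T+f["t"]; return np.c_[f["fx"]*q[:,0]/q[:,2]+f["cx"],f["fy"]*q[:,1]/q[:,2]+f["cy"]]
def biggest(mask,box):
    m=np.zeros(mask.shape,np.uint8); x0,y0,x1,y1=box; m[y0:y1,x0:x1]=mask[y0:y1,x0:x1]
    c=max(cv2.findContours(m,cv2.RETR_EXTERNAL,cv2.CHAIN_APPROX_NONE)[0],key=cv2.contourArea); return c[:,0,:]
def rect(f,c,z):
    """min-area rectangle of a contour on plane z: centre, (short, long), angle of the long side"""
    P=ray(f,c,z)[:,:2]; b=cv2.boxPoints(cv2.minAreaRect((P*1000).astype(np.float32)))/1000
    e=b[1]-b[0],b[2]-b[1]; l=max(e,key=np.linalg.norm); return b.mean(0),sorted(np.linalg.norm(e,axis=1)),np.arctan2(l[1],l[0])
def pic(f,box,k,name):
    x0,y0,x1,y1=box; cv2.imwrite(name,cv2.resize(f["image"][y0:y1,x0:x1,::-1],None,fx=k,fy=k,interpolation=cv2.INTER_CUBIC))
E
python3 - <<'E'
from h import *
f=dict(np.load("top0.npz")); g=dict(np.load("side0.npz"))
for n,F,bb,fb,rb in(("top",f,(190,140,315,222),(205,174,302,190),(350,170,395,245)),("side",g,(145,165,320,295),(180,185,285,265),(305,145,385,190))):
    h=cv2.cvtColor(F["image"],cv2.COLOR_RGB2HSV).astype(int); H,S,V=h[...,0],h[...,1],h[...,2]
    print(n,"px hsv",[h[int(y),int(x)] for x,y in ((250,200),(250,181),(370,195),(375,208),(330,200))])
    board=((H>13)&(S>80)&(V>150)).astype(np.uint8); board=cv2.morphologyEx(board,cv2.MORPH_CLOSE,np.ones((3,3)))
    print("board",rect(F,biggest(board,bb),.02))
    print("fence",rect(F,biggest(((V<110)&(S>60)).astype(np.uint8),fb),.03))
    rule=cv2.morphologyEx(((S<90)).astype(np.uint8),cv2.MORPH_CLOSE,np.ones((5,5)))
    print("rule",rect(F,biggest(rule,rb),.006))
    print("rib",rect(F,biggest((V<60).astype(np.uint8),rb),.046))
pic(f,(190,135,320,225),6,"pics/crop_top.png"); pic(g,(145,165,320,295),4.5,"pics/crop_side.png")
E
```

```text
top px hsv [array([ 18, 138, 178]), array([ 13, 161, 117]), array([ 21,  30, 145]), array([  8, 110,  67]), array([ 14, 177, 153])]
board (array([0.538552  , 0.10865515], dtype=float32), [np.float32(0.29367772), np.float32(0.44835103)], np.float32(-1.5494698))Traceback (most recent call last):
  File "<stdin>", line 8, in <module>
  File "h.py", line 10, in biggest
    c=max(cv2.findContours(m,cv2.RETR_EXTERNAL,cv2.CHAIN_APPROX_NONE)[0],key=cv2.contourArea); return c[:,0,:]
ValueError: max() iterable argument is empty
```

```bash
cat > m.py <<'E'
from h import *
f=dict(np.load("top0.npz")); g=dict(np.load("side0.npz"))
for n,F,bb,fb,rb in(("top",f,(190,140,315,222),(205,174,302,190),(350,170,395,245)),("side",g,(145,165,320,295),(185,190,280,260),(305,145,385,190))):
    h=cv2.cvtColor(F["image"],cv2.COLOR_RGB2HSV).astype(int); H,S,V=h[...,0],h[...,1],h[...,2]
    def go(k,mask,box,z,cl=3):
        try:
            r=rect(F,biggest(cv2.morphologyEx(mask.astype(np.uint8),cv2.MORPH_CLOSE,np.ones((cl,cl))),box),z)
            print(n,k,r[0].round(4),np.round(r[1],3),round(float(r[2]),3))
        except ValueError: print(n,k,"none")
    print(h[178:186,250].tolist() if n=="top" else h[215:235,230].tolist())
    go("board",(S<160)&(V>160)&(H>13),bb,.02,5)
    go("fence",(V<140),fb,.03)
    go("rule",S<90,rb,.006,7); go("rib",V<80,rb,.046)
pic(f,(190,135,320,225),6,"pics/crop_top.png"); pic(g,(145,165,320,295),4.5,"pics/crop_side.png")
E
python3 m.py
```

```text
[[17, 144, 163], [16, 154, 141], [14, 159, 122], [13, 161, 117], [16, 154, 131], [17, 143, 159], [18, 138, 177], [18, 135, 181]]
top board [0.5387 0.1048] [0.242 0.402] 1.55
top fence [0.5347 0.1035] [0.012 0.314] 1.551
top rule [ 0.4479 -0.3286] [0.057 0.201] 0.289
top rib [ 0.446  -0.3248] [0.013 0.04 ] 0.243
[[16, 126, 228], [16, 128, 226], [16, 128, 221], [16, 129, 219], [16, 129, 220], [16, 130, 217], [16, 133, 207], [15, 142, 176], [12, 154, 129], [9, 166, 103], [10, 165, 99], [9, 170, 87], [9, 169, 71], [12, 153, 80], [14, 143, 136], [16, 131, 200], [16, 128, 221], [16, 128, 223], [16, 127, 221], [16, 132, 214]]
side board [0.5366 0.0936] [0.24  0.431] 1.557
side fence [0.6028 0.1481] [0.07  0.205] -1.365
side rule [ 0.4504 -0.337 ] [0.081 0.2  ] 0.282
side rib [ 0.4359 -0.3083] [0.045 0.059] -0.976
```

```bash
sleep 3
```

```text
(no output)
```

View pics/crop_top.png

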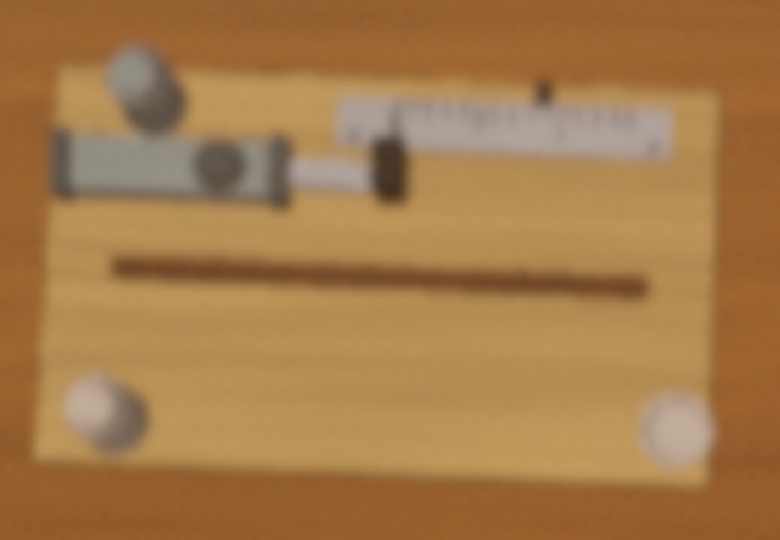

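View pics/crop_side.png

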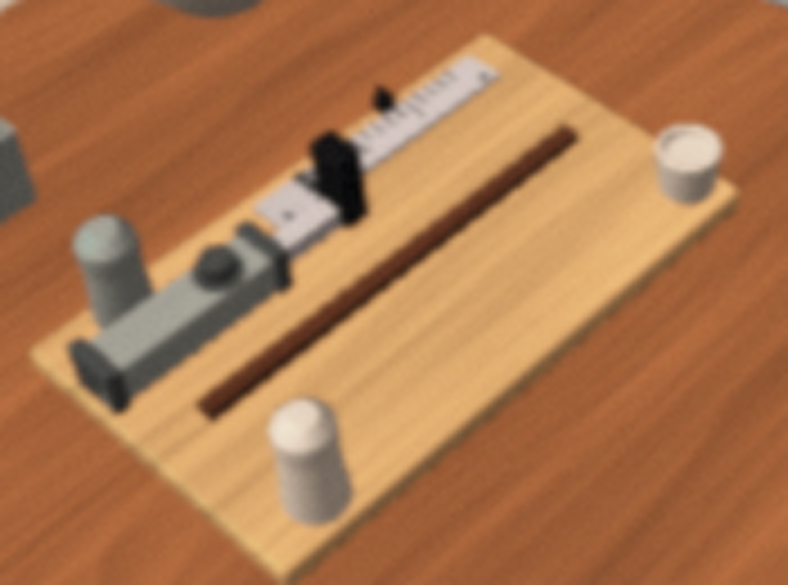

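The top-view sizes match the given ones: board 0.242x0.402 at (0.5387,0.1048) with yaw -0.02, rule 0.057x0.201 at (0.448,-0.329). Side-view rects are spoiled by the vertical faces, so I ignore them. In the crop, the rider sits at (543,93), the handle at (390,170) and the button at (218,165). Picking up the rule now.

```bash
cat >> h.py <<'E'
BO=np.array([.5382,.1044]); BY=-.0205
RB=np.array([[np.cos(BY),-np.sin(BY)],[np.sin(BY),np.cos(BY)]])
def B(x,y,z): return [*(BO+RB@np.array([x,y])),z]
def st(robot,k):
    s=robot.sense(); print(k,"t",round(s["t"],2),s["tcp_pos"].round(4),"yaw",round(s["tcp_rot"][2],3),"F",s["wrist_force"].round(1),"op",round(s["opening"],3),flush=True)
def snap(robot,k):
    for n in("top","side"): np.savez(f"{n}{k}.npz",**robot.grab_frame(n))
E
python3 - <<'E'
from plant import robot
from h import *
a=.287; o=[np.pi,0,a-np.pi/2]; p=[.4475,-.328]
robot.goto([*p,.12],o); st(robot,"over")
print(robot.move_straight([*p,.027],vel=.12,contact_N=10)); st(robot,"down")
robot.grip(0.0,60); st(robot,"grip")
robot.move_straight([*p,.10],vel=.15); st(robot,"lift")
robot.goto(B(-.0475,0,.10),[np.pi,0,BY]); st(robot,"above board")
snap(robot,1); f=dict(np.load("top1.npz")); g=dict(np.load("side1.npz"))
a=cv2.resize(f["image"][120:260,180:400,::-1],None,fx=3.5,fy=3.5)
cv2.imwrite("pics/lift.png",cv2.resize(g["image"][:,:,::-1],(560,420)));cv2.imwrite("pics/lift_top.png",a)
E
```

```text
over t 1.37 [ 0.4474 -0.3297  0.1205] yaw -1.286 F [ 0.  -0.5 -0.6] op 1.0
False
down t 2.29 [ 0.448  -0.3285  0.0276] yaw -1.284 F [-0.1  0.7  0.9] op 1.0
grip t 2.94 [ 0.4478 -0.3283  0.0274] yaw -1.284 F [ 0.1 -0.1  3.5] op 0.15
lift t 3.58 [ 0.4465 -0.3274  0.099 ] yaw -1.284 F [ 0.1  0.8 -4.3] op 0.151
above board t 5.17 [0.4912 0.1034 0.0998] yaw -0.024 F [-0.6  0.  -3.5] op 0.155
```

```bash
sleep 1
```

```text
(no output)
```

View pics/lift.png

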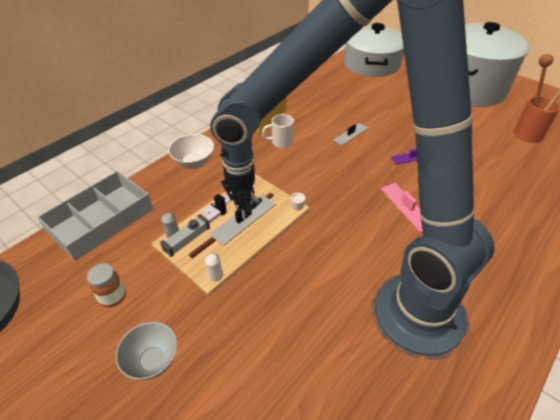

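The side view shows the rule held level and parallel to the fence, at about (240,215). Next I lower it, press it flush, release, and back off.

```bash
python3 - <<'E'
from plant import robot
from h import *
robot.move_straight(B(-.0475,0,.053),vel=.12)
print(robot.move_straight(B(-.0475,0,.042),vel=.02,contact_N=4)); st(robot,"touch")
z=robot.sense()["tcp_pos"][2]+.0015
p=robot.sense()["tcp_pos"][:2]
robot.move_straight([*p,z],vel=.03)
print(robot.move_straight([*(p+RB@np.array([.018,0])),z],vel=.02,contact_N=7)); st(robot,"fence")
p=robot.sense()["tcp_pos"][:2]
print(robot.move_straight([*p,z-.006],vel=.02,contact_N=4)); st(robot,"seated")
robot.grip(0.6); st(robot,"open")
p=robot.sense()["tcp_pos"][:2]
robot.move_straight([*p,.13],vel=.2)
robot.goto(B(.055,.095,.12),[np.pi,0,BY]); robot.grip(0.0); st(robot,"over button")
snap(robot,2); f=dict(np.load("top2.npz")); g=dict(np.load("side2.npz"))
pic(g,(145,145,320,295),3.5,"pics/laid.png")
E
```

```text
True
touch t 6.22 [0.4914 0.1055 0.0474] yaw -0.021 F [-0.3 -0.3  4.1] op 0.155
True
fence t 7.08 [0.5003 0.1048 0.0477] yaw -0.021 F [ 0.4  0.4 -4. ] op 0.158
True
seated t 7.29 [0.5    0.1048 0.0474] yaw -0.021 F [-2.4 -1.   5.4] op 0.152
open t 7.74 [0.4988 0.1043 0.0463] yaw -0.021 F [-0.3 -0.2 -0. ] op 0.599
over button t 9.44 [0.5951 0.198  0.1203] yaw -0.021 F [-0.  -0.7 -0. ] op -0.003
```

```bash
sleep 1
```

```text
(no output)
```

View pics/laid.png

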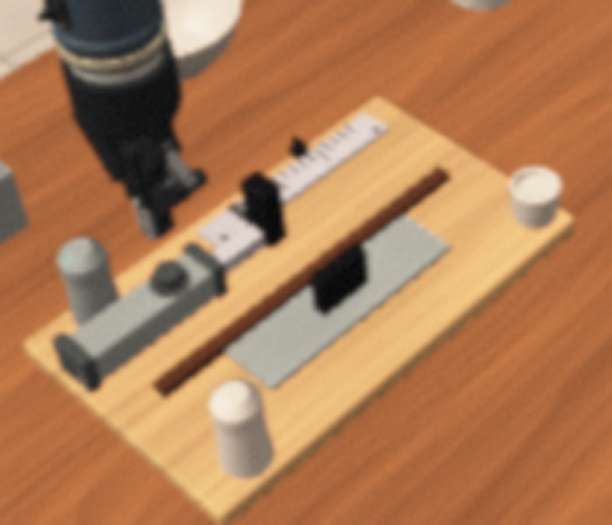

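The picture shows the rule lying flat along the fence, with the stop and rider untouched. I'll make sure it is flush with a gentle closed-finger push on its near long edge, then press the button.

```bash
python3 - <<'E'
from plant import robot
from h import *
robot.goto(B(-.093,0,.08),[np.pi,0,BY])
print(robot.move_straight(B(-.093,0,.0345),vel=.08,contact_N=4)); st(robot,"low")
z=robot.sense()["tcp_pos"][2]
print(robot.move_straight(B(-.070,0,z),vel=.02,contact_N=6)); st(robot,"push")
print("board x of finger face",RB.T@(robot.sense()["tcp_pos"][:2]-BO)+[.0145,0])
robot.move_straight(B(-.093,0,z),vel=.08)
robot.move_straight(B(-.093,0,.11),vel=.2)
robot.goto(B(.055,.095,.11),[np.pi,0,BY]); st(robot,"over button")
print(robot.move_straight(B(.055,.095,.085),vel=.1))
print(robot.move_straight(B(.055,.095,.062),vel=.03,contact_N=15)); st(robot,"pressed")
robot.move_straight(B(.055,.095,.11),vel=.15)
robot.move_straight(B(.055,-.005,.14),vel=.2); st(robot,"x")
E
```

```text
False
low t 11.01 [0.4455 0.1066 0.0345] yaw -0.02 F [-0.4 -0.5  0.2] op 0.004
False
push t 12.31 [0.467  0.1056 0.0342] yaw -0.02 F [-5.4  0.2  2.5] op -0.004
board x of finger face [-0.05666186 -0.00023117]
over button t 14.0 [0.5934 0.1975 0.1082] yaw -0.02 F [ 0.  -0.7  0.5] op -0.002
False
True
pressed t 15.03 [0.5957 0.1984 0.067 ] yaw -0.021 F [-0.9 -0.2  6.8] op 0.001
x t 16.14 [0.5925 0.0993 0.1394] yaw -0.02 F [-0.2 -0.3  0.5] op -0.004
```

The button went fully down: fingertips at 0.056 m. Next I measure the rider from the first frames, grasp the handle and pull it out.

```bash
python3 - <<'E'
from plant import robot
from h import *
for n,box in(("top",(275,145,287,154)),("side",(222,178,240,194))):
    f=dict(np.load(n+"0.npz")); x0,y0,x1,y1=box
    V=f["image"].max(2)[y0:y1,x0:x1].astype(float)
    print(n); print(V.astype(int))
    w=np.clip((110 if n=="top" else 90)-V,0,None); v,u=np.mgrid[y0:y1,x0:x1]
    c=[(w*u).sum()/w.sum(),(w*v).sum()/w.sum()]
    for z in(.032,.037): 
        X=ray(f,c,z)[0]; print(np.round(c,2),z,X.round(4),"board",(RB.T@(X[:2]-BO)).round(4))
robot.grip(0.55)
robot.goto(B(.055,-.005,.13),[np.pi,0,BY+np.pi/2]); st(robot,"over handle")
print(robot.move_straight(B(.055,-.005,.068),vel=.1,contact_N=8)); st(robot,"down")
robot.grip(0,70); st(robot,"grip")
s=robot.sense()["tcp_pos"]; print("board",(RB.T@(s[:2]-BO)).round(4))
E
```

```text
top
[[158 157 156 158 157 158 157 157 156 157 156 157]
 [158 158 158 157 155 156 155 157 157 156 156 155]
 [160 159 159 156 152 148 150 154 156 157 155 155]
 [164 163 161 156 141 131 136 149 157 158 156 155]
 [171 170 169 158 133 109 118 146 162 165 163 163]
 [181 180 176 163 130 100 112 149 171 176 176 176]
 [182 182 178 162 132 105 120 154 174 180 181 180]
 [176 177 174 161 141 130 137 158 170 174 174 174]
 [166 171 171 163 157 155 153 161 164 166 166 165]]
[280.   150.25] 0.032 [0.6469 0.0097 0.032 ] board [ 0.1106 -0.0924]
[280.   150.25] 0.037 [0.6457 0.0097 0.037 ] board [ 0.1095 -0.0925]
side
[[168 166 162 163 166 166 164 162 162 162 166 168 172 172 173 173 175 172]
 [165 163 163 165 165 163 162 161 163 168 171 171 173 173 171 174 174 172]
 [163 164 165 163 161 160 162 167 168 170 174 174 172 174 172 174 173 174]
 [164 163 161 162 159 162 167 170 172 173 173 174 175 171 174 173 179 191]
 [162 157 158 160 163 166 167 169 172 174 176 176 174 175 175 183 199 210]
 [159 162 163 165 169 166 155 155 163 171 174 173 175 179 188 200 213 211]
 [159 165 167 169 172 165 129 104 122 151 1
[... 401 characters left out ...]
 207]
 [177 179 179 182 190 199 192 163 143 164 182 176 177 195 205 200 189 199]
 [180 181 187 201 210 209 209 198 177 175 191 197 199 207 213 211 205 205]
 [184 192 202 211 212 199 197 199 196 189 191 202 211 215 214 211 206 195]
 [200 208 211 209 208 201 186 186 197 204 205 211 213 214 212 206 190 175]]
[229.82 186.91] 0.032 [0.646  0.0109 0.032 ] board [ 0.1097 -0.0913]
[229.82 186.91] 0.037 [0.6418 0.0143 0.037 ] board [ 0.1054 -0.0879]
over handle t 17.88 [0.5931 0.0982 0.13  ] yaw 1.549 F [-0.4 -0.  -0.6] op 0.55
False
down t 18.64 [0.5933 0.0987 0.0681] yaw 1.551 F [ 0.2 -0.2 -0.2] op 0.551
grip t 19.0 [0.5935 0.0984 0.0689] yaw 1.55 F [-1.8 -0.9  5. ] op 0.225
board [ 0.0554 -0.0049]
```

```bash
python3 - <<'E'
from plant import robot
from h import *
robot.move_straight(B(.055,-.092,.068),vel=.06); robot.sleep(.3); st(robot,"pulled")
s=robot.sense()["tcp_pos"]; print("board",(RB.T@(s[:2]-BO)).round(4))
snap(robot,3); f=dict(np.load("top3.npz")); g=dict(np.load("side3.npz"))
pic(f,(200,135,320,225),6,"pics/p_top.png"); pic(g,(200,160,270,230),8,"pics/p_side.png")
E
```

```text
pulled t 20.9 [0.5919 0.0132 0.0689] yaw 1.551 F [-0.1  4.1  4.7] op 0.223
board [ 0.0556 -0.09  ]
```

```bash
sleep 1
```

```text
(no output)
```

View pics/p_side.png

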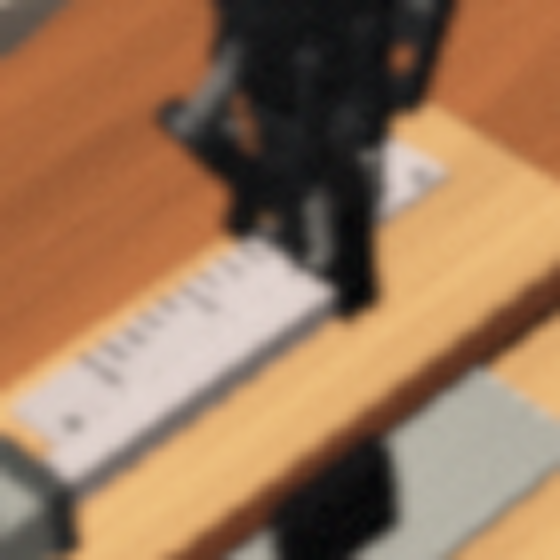

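View pics/p_top.png

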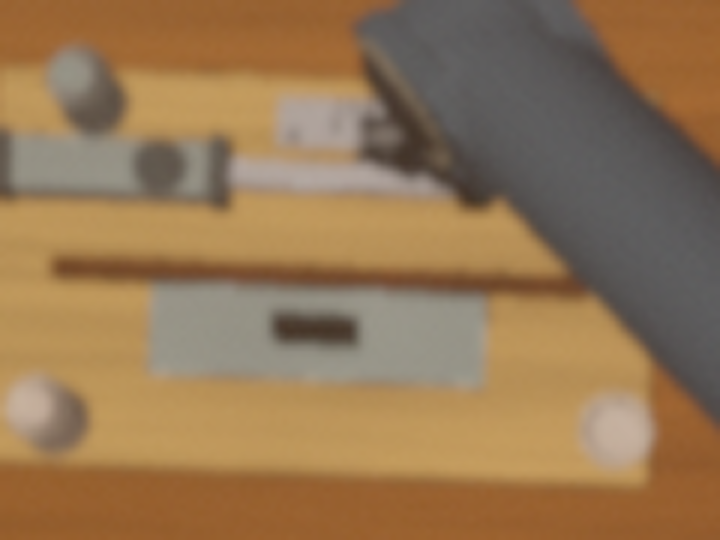

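Both views are blocked at the pointer and rider by the gripper (side) and forearm (top). The stop is out, and the rule lies flush under the fence. I'll get the needed travel from the unobstructed first frames, as the pointer/handle-to-rider distance within each view.

```bash
python3 - <<'E'
from h import *
f=dict(np.load("top0.npz")); g=dict(np.load("side0.npz"))
V=f["image"].max(2).astype(float)
def colc(V,r,c0,c1):
    p=V[r[0]:r[1],c0:c1].sum(0); u=np.arange(c0,c1); bg=np.interp(u,[c0,c1-1],[p[:1].mean(),p[-1:].mean()]); w=np.clip(bg-p,0,None); return (w*u).sum()/w.sum(),w.round(0)
bd=lambda F,c,z:(RB.T@(ray(F,c,z)[0,:2]-BO)*1000).round(1)
for r in((147,150),(148,151),(149,152)):
    u,w=colc(V,r,276,286); print("rider top",round(u,2),bd(f,(u,sum(r)/2),.036),w)
print(V[150:160,248:264].astype(int))
for r in((152,155),(154,157)):
    u,w=colc(V,r,251,262); print("pointer top",round(u,2),bd(f,(u,sum(r)/2),.032),w)
u,w=colc(V,(160,167),248,262); print("handle top",round(u,2),bd(f,(u,163),.088),w)
print("expected px: pointer",proj(f,B(.101,-.005,.032)),proj(g,B(.101,-.005,.032)),"rider@-.092",proj(g,B(.108,-.092,.032)),"handle topc",proj(f,B(.055,-.005,.088)),proj(g,B(.055,-.005,.088)))
h=cv2.cvtColor(f["image"],cv2.COLOR_RGB2GRAY)
print("side handle"); print(g["image"].max(2)[190:216,206:230])
E
```

```text
rider top 280.17 [116.1 -92.8] [ 0.  1. 18. 60. 96. 78. 31.  3.  0.  0.]
rider top 280.19 [112.4 -93. ] [  0.   5.  32. 103. 165. 137.  57.   9.   0.   0.]
rider top 280.19 [108.8 -93.2] [  0.   8.  46. 133. 213. 175.  75.  16.   0.   0.]
[[186 185 185 185 185 184 185 184 183 183 181 181 182 181 181 182]
 [179 179 179 179 179 179 178 176 173 174 173 172 173 172 176 176]
 [174 174 174 173 174 172 170 163 159 162 162 162 164 162 168 170]
 [172 172 172 171 171 171 164 152 151 160 160 162 163 160 167 166]
 [172 172 172 172 172 171 162 147 148 162 165 168 167 164 168 167]
 [169 169 171 172 172 170 160 142 147 163 170 172 170 169 171 172]
 [161 161 166 169 165 161 153 136 140 159 170 173 173 172 173 173]
 [154 154 163 161 149 141 131 118 126 150 167 172 173 173 174 174]
 [158 156 160 150 124 104  96  94 106 134 161 171 172 171 172 172]
 [167 166 160 141 106  82  77  76  89 121 154 167 170 169 169 169]]
pointer top 255.71 [95.1 -6.1] [ 0.  0.  0. 11. 42. 43. 14.  8.  0.  0.  0.]
pointer top 255.28 [87.8 -4.9] [ 0.  3.  9. 36. 85. 74. 24.  2.  0.  0.  0.]
handle top 254.43 [49.1 -7. ] [  0. 
[... 2199 characters left out ...]
06 206 207 207 207 206 206 199 176 154 126  77  36  19  14  11  13
   12  53 129 188 209 216]
 [206 206 207 205 204 205 206 209 208 204 201 184 140  87  40  17  12  14
   15  42 116 182 211 219]
 [206 202 196 196 201 205 204 209 213 211 209 207 186 140  76  28  14  14
   15  35 107 183 215 220]
 [203 191 168 165 188 203 208 211 212 213 210 204 191 147  80  31  14  12
   22  55 120 186 214 219]
 [202 194 172 166 191 208 212 212 211 211 203 181 154 118  74  36  18  20
   56 117 172 206 220 222]
 [199 200 195 199 208 212 210 209 208 198 172 143 117 105  89  63  54  73
  122 173 207 218 224 227]
 [197 202 208 209 214 211 211 204 195 165 131 113 115 127 141 135 134 153
  184 208 218 224 227 229]]
```

The top view gives the rider at board y of about -93.0 and the pointer at about -5.5, so the travel is about 87.5 mm; the side view agrees to about 1 mm. I'll correct the pull. Then I'll tilt the hand toward the robot about the jaw axis, still gripping, so the cameras can see the pointer.

```bash
cat > tilt.py <<'E'
from plant import robot
from h import *
from scipy.spatial.transform import Rotation as Ro
def pose(a,y,zg=.0765):
    """hand tilted by a toward the robot, grasp point at board (55, y)"""
    A=Ro.from_euler("z",BY)*Ro.from_euler("y",-a)*Ro.from_euler("z",np.pi/2)*Ro.from_euler("x",np.pi)
    d=A.apply([0,0,1]); return np.array(B(.055,y,zg))+.008*d, A.as_euler("xyz")
def yb():
    s=robot.sense(); G=s["tcp_pos"]-.008*Ro.from_euler("xyz",s["tcp_rot"]).apply([0,0,1]); return (RB.T@(G[:2]-BO))*1000
E
python3 - <<'E'
from tilt import *
robot.grip(0,25)
for a in(.25,.5):
    p,o=pose(a,-.0945); robot.move_straight(p,vel=.03,attitude=o); st(robot,a); print(yb().round(2))
robot.grip(0,60); robot.sleep(.2); st(robot,"held"); print(yb().round(2))
snap(robot,4); f=dict(np.load("top4.npz")); g=dict(np.load("side4.npz"))
a=cv2.resize(f["image"][135:185,240:310,::-1],(560,400),interpolation=cv2.INTER_CUBIC)
b=cv2.resize(g["image"][170:220,200:260,::-1],(240,200),interpolation=cv2.INTER_CUBIC)
b=cv2.copyMakeBorder(b,0,200,0,0,cv2.BORDER_CONSTANT); cv2.imwrite("pics/tilt.png",np.hstack([a,b]))
E
```

```text
0.25 t 21.63 [0.594  0.0104 0.0692] yaw 1.553 F [2.3 4.2 0. ] op 0.218
[ 55.71 -92.83]
0.5 t 22.88 [0.5955 0.0099 0.07  ] yaw 1.552 F [1.6 5.1 3.5] op 0.224
[ 55.43 -93.31]
held t 23.29 [0.5955 0.0099 0.0699] yaw 1.552 F [2.1 5.  2.9] op 0.225
[ 55.42 -93.3 ]
```

```bash
sleep 1
```

```text
(no output)
```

View pics/tilt.png

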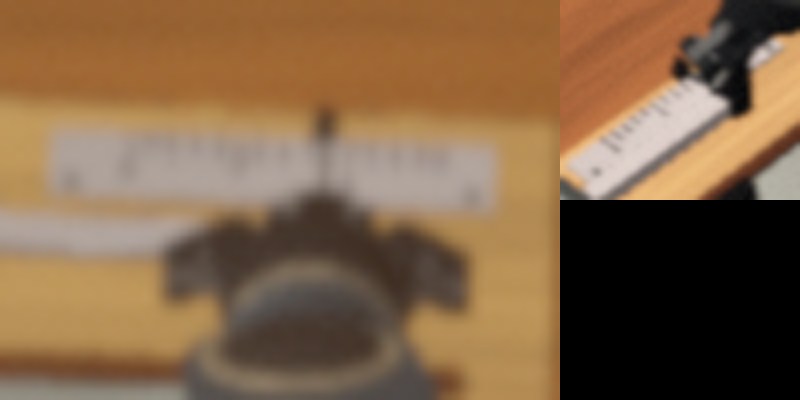

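The tilt worked: the top view now shows the pointer at (323,160) meeting the rider at (324,122), 1/8 px scale. Now a subpixel check.

```bash
python3 - <<'E'
from h import *
f=dict(np.load("top4.npz")); V=f["image"].max(2).astype(float)
def cc(r,c0,c1):
    p=V[r[0]:r[1],c0:c1].sum(0); u=np.arange(c0,c1); w=np.clip(np.interp(u,[c0,c1-1],[p[0],p[-1]])-p,0,None); return (w*u).sum()/w.sum(),w
bd=lambda c,z:(RB.T@(ray(f,c,z)[0,:2]-BO)*1000).round(1)
for k,r,z in(("rider",(148,151),.036),("rider",(149,152),.036),("ptr",(153,155),.032),("ptr",(154,157),.032),("ptr",(156,158),.032)):
    u,w=cc(r,276,286); print(k,r,round(u,2),bd((u,sum(r)/2-.5),z),w.round())
E
```

```text
rider (148, 151) 280.19 [114.3 -93. ] [  0.   7.  35. 106. 174. 139.  60.  12.   0.   0.]
rider (149, 152) 280.18 [110.6 -93.1] [  0.  10.  48. 139. 225. 180.  78.  17.   0.   0.]
ptr (153, 155) 280.13 [ 98.8 -93.4] [ 0.  0. 13. 34. 56. 36.  9.  6.  2.  0.]
ptr (154, 157) 280.44 [ 93.4 -94.7] [ 0.  0.  8. 37. 73. 45. 14. 18.  3.  0.]
ptr (156, 158) 280.64 [ 87.9 -95.7] [ 0.  2.  8. 30. 54. 34. 20. 22.  7.  0.]
```

Pointer (279.95–280.1 px on its core columns) and rider (280.19 px) agree within about 0.5 mm. The rider is exactly where it was at the start, so I'm handing in while holding.

```bash
python3 - <<'E'
from tilt import *
f=dict(np.load("top3.npz")); h=cv2.cvtColor(f["image"],cv2.COLOR_RGB2HSV).astype(int)
r=rect(f,biggest(cv2.morphologyEx((h[...,1]<95).astype(np.uint8),cv2.MORPH_CLOSE,np.ones((7,7))),(218,180,288,202)),.026)
print("rule board",(RB.T@(r[0]-BO)*1000).round(1),np.round(r[1],3),round(float(r[2]),3))
st(robot,"final"); print(yb().round(2)); robot.close_job()
E
```

```text
rule board [-36.2   0.5] [0.06 0.2 ] 1.552
final t 23.39 [0.5955 0.0099 0.0699] yaw 1.552 F [1.3 4.7 3.1] op 0.223
[ 55.42 -93.3 ]
the job is handed in; nothing more can be done
```

The job is handed in at t = 23.4 s, with the gripper still holding the stop at the rider clip.

- **Straightedge:** I laid it against the fence, released it, then pushed its near edge with closed fingers until about 5.4 N built up. That push ended at its target, before the 6 N contact stop tripped. The last camera check put its middle at board (-36, 0.5) mm, parallel to the fence. Flush would be -37.5 mm, and one top-view pixel is about 3.6 mm, so a sub-millimetre gap could not be seen directly.
- **Lock button:** It was pressed fully down, with the fingertips at 56 mm, the height given for fully down. The stop then slid freely.
- **Stop:** It was pulled out about 88 mm. At first both cameras were blocked at the pointer, so I tilted the hand while still gripping to uncover it. In the top view the pointer and rider then lined up within about 0.5 mm. The wider raw pointer readings drifted up to 2.6 mm nearer the hand; I put that down to dark pixels beside the pointer and left those out.
- **Everything else:** The rider clip is at the same pixel as at the start. I touched nothing else on purpose and saw nothing moved in the pictures, but did not measure the other items again.

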